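Stack the lunchbox tier and fit its carry knob

TASK

Lift the pale blue lunchbox tier by its white rib and lower it, without dropping it, onto the dark blue lower tier so that all four corner holes go over their posts and it sits fully home; either way round is fine. Then push the orange carry knob, sleeve down, fully onto the steel spigot on top of the rib. Leave the lower tier and the other kitchenware where they stand, and let go of everything.

Things in the scene. Friction and masses are not known exactly. Their poses are not given: they have to be found in the camera images.
- lower_tier: Dark blue lower lunchbox tier, loose, 0.8 kg (all sizes in mm). Origin: centre of underside; x along its long side (225), y short side (152), z up. Walls of the open compartment (170 x 146) reach z = 56. Corner posts at x = +-97, y = +-60: 20 mm legs up to shoulders at z = 60, then steel pins, diameter 10 to z = 82, tapering to a 3 mm point at z = 90. The upper tier's underside rests on the shoulders.
- upper_tier_mid (a point): (mm) Grip point of the pale blue upper tier: on its centre line, 45 above its underside, inside a white rib 16 thick (y), 64 long (x), top 17 above this point; grip it across y, 63 mm free each side. Axes as upper_tier. On its top centre a steel spigot: diameter 15 for 22, tapering to 7 at the top, 28 tall in all. Home: this point is 105 above the lower tier's origin; a half turn is equal.
- carry_knob_mid (a point): (mm) Centre of the orange carry knob (loose, 0.06 kg, round about z, 66 tall, standing open end down), 33 above its lower edge. Lower part: sleeve 27 in diameter, 34 long, bore 18 in diameter, 34 deep, open below. Upper part: grip head 33 in diameter, 37 to 64 above the lower edge. Home: lower edge on the rib's top, this point 50 above the upper tier's grip point; fit is free, 1.5 mm all round.
- upper_tier: (mm) The upper tier, loose, 0.35 kg, standing on the table. Origin: centre of underside; x long side (225), y short side (152), z up. Floor plate 8 thick with a through hole, diameter 15, at each corner (x = +-97, y = +-60, 2.5 mm clearance round the pins); compartment walls (outer 170 x 146, 4 thick) up to z = 38; spigot top at z = 90.
- carry_knob: The same knob; origin at the centre of its lower edge.
- clothes_peg: (mm) Bystander: wooden clothes peg with steel spring, 78 x 15 x 13, lying along its x; origin at the centre of its underside.
- mug: (mm) Bystander: white mug, 80 in diameter, 90 tall; origin at the centre of its underside.
- spice_jar: (mm) Bystander: amber spice jar with red cap, 48 in diameter, 75 tall; origin at the centre of its underside.
- wooden_spoon: (mm) Bystander: wooden spoon, 260 long, lying along its x; origin at the middle of its underside.
Not all that is in view belongs to the job. Leave any green or yellow look-alike of the carry_knob alone.

How it is judged:
By the outcome, as a careful person would: the job done as asked, in the order asked, and still so for the second after the job is handed in, with the robot touching nothing.
It also fails if it takes over 61 s, if anything falls off the work surface, if the arm or the gripper's body presses on something with over 40 N, if the wrist force passes 120 N, or if a joint passes its speed limit or range.

ROBOT

A 6-joint arm with a two-finger parallel gripper is mounted at the origin on the work surface. World frame = base frame: x ahead of the robot, y to its left, z up, the work surface at z = 0. Lengths are in m, angles in rad, forces in N, time in s.
With the tool pointing down it reaches from about 0.225 to 0.875 m from the base axis. Payload 3.4 kg.
Tool frame: the origin (TCP) lies between the finger pads; the fingertips stand 14 mm ahead of it and the grasp point (between the pads) lies 5 mm behind it; z points along the fingers, y is the direction in which the jaws open and shut (so a half turn about z gives the same grasp; the last joint's range is limited). The gripper opens to 85 mm and grips with 20 to 120 N. Pads are 22 mm wide; open, the fingers measure 114 mm over their backs; the gripper's body (76 mm by 85 mm) begins 54 mm behind the grasp point. The pads swing forward as they close: fully open they stand 13 mm farther back than shut.
Start: joints at [-1.415, 0.276, 1.505, -0, 1.361, -0.121], TCP at [0.157, -0.553, 0.245] pointing down, gripper open.
Joint ranges: [-2.89, 2.89], [-0.75, 2.08], [0.22, 2.7], [-1.18, 4.32], [0.11, 2.71], [-2.7, 2.7]. Speed limits (rad/s): [2.57, 2.57, 3.14, 3.14, 3.14, 3.14].

INTERFACE

Orientations are given as a unit quaternion [w, x, y, z].
In Python, from rig import manip, get_image, job gives the robot as it stands. The module is installed in compiled form; this text tells all that it offers.
- The arm moves only by the tool step_arm, never from a script. Its argument "moves" is one flat list of numbers, 5 for each row, row after row: the shift along the tool's x, y, z as a fraction of full scale, then the turn about the tool's z as a fraction of full scale, then the gripper's target within -1 to 1 (shut at 1, half-way at 0, fully open at -1). In form: [dx, dy, dz, twist, hand, dx, dy, dz, twist, hand, ...]. A call has 1 to 5 rows; each row is the pose to reach, as a shift and turn from the pose commanded when the call began, along the tool's axes at that moment, turning the shorter way round; what a row does not reach only later rows make up. Full scale, the value 1, is 500 mm for a shift and pi rad for a turn. A row lasts 1/10 s, in which the tool goes at most 50 mm and 8.59 degrees, less where a joint would pass 70% of its speed; a pose out of reach is approached as far as the arm can. A call with a number of a shift or a turn outside -1 to 1 is refused whole. A call with a gripper value outside its range is refused whole. The fingers move at their own pace and stop on an object; "force" is the grip in N (left out, the last holds). Time passes only in rows, so rows that repeat a pose let the fingers close. It gives the time, the measured TCP pose, the force and the opening at its end, in the units of the state.
- manip.get_state(): the state, without advancing time (a new reading comes with each control period).
- get_image(name): name is "side" or "top" or "wrist"; returns a dict with "frame" (400x640x3 uint8, blue, green, red), "fx", "fy", "cx", "cy" (pixels), "k1" (the pictures are not rectified: a ray, as slopes to the right and down, at radius r is drawn at 1 + k1 r^2 times it, then the intrinsics apply), "rvec" (rotation vector, rad) and "tvec" (3), from world to camera coordinates, as OpenCV has them; the wrist camera has in their place "T_tool_cam" (4x4, takes a point from camera to tool coordinates, whose origin is the TCP and whose axes are the flange's). Camera axes: x right, y down, z forward; pixel columns grow to the right and rows downward; lengths in m; the calibration is good to about 2 mm. A picture is of the moment at which its call begins: read the wrist's pose just before it. There is no depth.
- job.sign_off(): hands the job in, once; it reports no verdict.
The state is a dict: "clock": time; "qpos": joint angles; "qd": joint speeds; "effort": joint torques, N m; "position": TCP position; "ee_rot": TCP orientation; "contact_force": force on the tool from outside, world axes, zero at the start; "moment": the same for the moment, N m; "width": finger opening in m.
Only numpy, scipy, OpenCV 4.12 (cv2) and the standard library are available. Lean on these libraries where they do the work, as an engineer would, in place of code of your own. Each camera call takes 0.05 s, during which the arm holds its last target. There are 200 camera calls.

## Working session

There is one attempt and no reset: what is moved stays moved. The work goes in short steps, Python scripts to look and compute and a tool call to move; the robot and the scene stay as the last step left them, time stands still between calls to the robot, and variables do not carry over. Pictures are saved under pics/ and viewed, about 8 in all and at most 12, crops included, and the job is handed in when it is done.

Besides the shell and the picture viewer there is one more tool, called after "Request:" as name(argument=value, ...) on one line, values as JSON. step_arm: Moves the arm, as the interface text tells. Its arguments: {"type":"object","properties":{"moves":{"type":"array","items":{"type":"number","minimum":-1,"maximum":1}},"force":{"type":"number"}},"required":["moves"]}

```bash
mkdir -p pics; cat > h.py <<'E'
import numpy as np, cv2
from rig import manip, get_image, job
def grab(n,save=None):
    s=manip.get_state(); im=get_image(n); im['s']=s
    if save: cv2.imwrite('pics/'+save,im['frame'])
    return im
E
python3 - <<'E'
from h import *
import pickle
for n in ('top','side'):
    im=grab(n,n+'0.png'); pickle.dump(im,open(n+'0.pkl','wb'))
    print(n,im['fx'],im['fy'],im['cx'],im['cy'],im['k1'],im['rvec'],im['tvec'])
print(manip.get_state())
w=get_image('wrist');print(w['T_tool_cam'],w['fx'],w['cx'],w['cy'],w['k1'])
E
```

```text
top 520.6827954857494 520.6827954857494 322.0958222128767 196.80695484960728 -0.021510903023035727 [ 2.12487662 -2.14407228  0.14584406] [0.02613142 0.56517171 1.6282038 ]
side 490.6541485443544 490.6541485443544 317.4900573153298 198.96207074021274 -0.06253299919134271 [ 0.2104933  -2.75238709  1.30509538] [0.56161177 0.09499896 1.2553923 ]
{'clock': 0.1, 'qpos': array([-1.41498787e+00,  2.76522582e-01,  1.50604972e+00, -1.94122525e-05,
        1.36069307e+00, -1.20993743e-01]), 'qd': array([-0.00029932, -0.00239248, -0.00313505,  0.00044162, -0.00051509,
       -0.00084423]), 'effort': array([ 1.15708594e-03, -4.17699373e+01, -2.46405691e+01, -2.12042655e-04,
        5.83209810e-03,  1.71048605e-06]), 'position': array([ 0.15705522, -0.55264868,  0.24451421]), 'ee_rot': array([-8.36071135e-04,  9.90437219e-01,  1.37961646e-01, -2.40476837e-05]), 'contact_force': array([ 0.81727   , -0.09244068, -0.06082805]), 'moment': array([-0.00251575, -0.06590676,  0.01469467]), 'width': 0.08524415832646058}
[[ 1.24776333e-03 -9.56798912e-01 -2.90747805e-01  7.41235810e-02]
 [ 9.99998428e-01  8.27581446e-04  1.56813684e-03  9.54564029e-05]
 [-1.25977414e-03 -2.90749304e-01  9.56798440e-01 -1.28827191e-01]
 [ 0.00000000e+00  0.00000000e+00  0.00000000e+00  1.00000000e+00]] 327.3304347435972 321.78586570048066 200.52046754769106 -0.04434323020091134
```

View pics/top0.png

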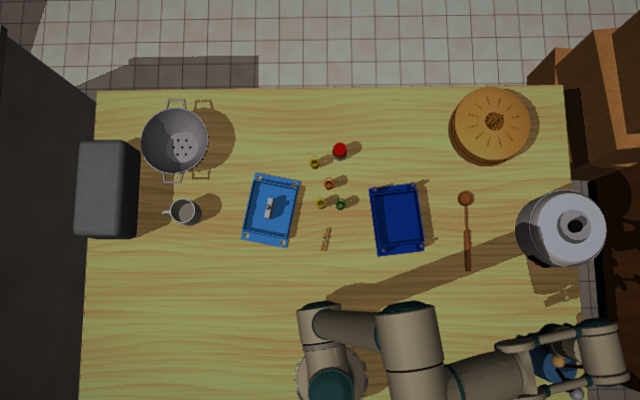

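View pics/side0.png

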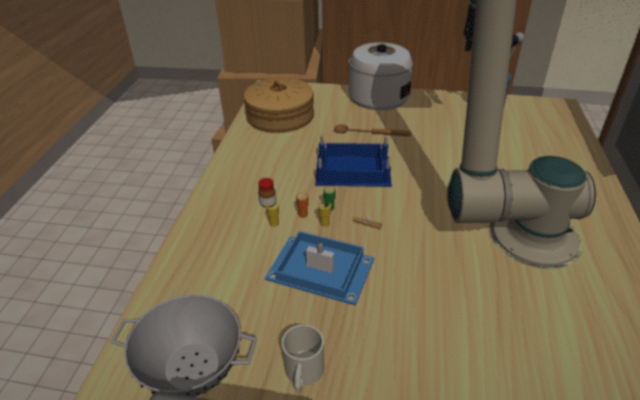

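Top view: pale blue tier at (271,209), lower tier at (397,219). Knob candidates are orange (329,184), yellow (314,163) and (321,204), green (340,205), and the red-capped jar (340,150). By the description I choose the orange one and will check it in a crop.

```bash
cat >> h.py <<'E'
def K(im): return np.array([[im['fx'],0,im['cx']],[0,im['fy'],im['cy']],[0,0,1]])
def cam(im):
    "camera centre, R world->cam"
    if 'rvec' in im:
        R=cv2.Rodrigues(np.array(im['rvec'],float))[0]; return R,np.array(im['tvec'],float).ravel()
    q=im['s']['ee_rot']; from scipy.spatial.transform import Rotation as Ro
    T=np.eye(4); T[:3,:3]=Ro.from_quat([q[1],q[2],q[3],q[0]]).as_matrix(); T[:3,3]=im['s']['position']
    M=np.linalg.inv(T@im['T_tool_cam']); return M[:3,:3],M[:3,3]
def proj(im,P):
    R,t=cam(im); 
    return cv2.projectPoints(np.asarray(P,float).reshape(-1,3),cv2.Rodrigues(R)[0],t,K(im),np.array([im['k1'],0,0,0.]))[0].reshape(-1,2)
def back(im,uv,z):
    R,t=cam(im); n=cv2.undistortPointsIter(np.asarray(uv,float).reshape(-1,1,2),K(im),np.array([im['k1'],0,0,0.]),None,None,(3,50,1e-9)).reshape(-1,2)
    d=np.c_[n,np.ones(len(n))]@R; c=-R.T@t
    z=np.broadcast_to(z,len(n)); return c+d*((z-c[2])/d[:,2])[:,None]
from scipy.optimize import least_squares
def fitpose(obs,x0):
    "obs: list of (im, pts_obj(n,3), uv(n,2)); pose x,y,yaw on table (z=z0)"
    def f(p):
        c,s=np.cos(p[2]),np.sin(p[2]); R=np.array([[c,-s,0],[s,c,0],[0,0,1]])
        return np.concatenate([(proj(i,np.asarray(o)@R.T+[p[0],p[1],0])-u).ravel() for i,o,u in obs])
    r=least_squares(f,x0); return r.x,np.sqrt(np.mean(r.fun**2))
E
python3 - <<'E'
from h import *
import pickle
im=pickle.load(open('top0.pkl','rb'))
cv2.imwrite('pics/c1.png',cv2.resize(im['frame'][140:270,235:435],None,fx=4,fy=4,interpolation=cv2.INTER_CUBIC))
print(back(im,[(271,209),(397,219),(329,184),(340,150),(314,163),(321,204),(340,205),(183,212)],0.0).round(3))
E
```

```text
[[ 0.533  0.19   0.   ]
 [ 0.496 -0.222  0.   ]
 [ 0.615 -0.001  0.   ]
 [ 0.73  -0.039  0.   ]
 [ 0.686  0.048  0.   ]
 [ 0.548  0.026  0.   ]
 [ 0.544 -0.037  0.   ]
 [ 0.526  0.481  0.   ]]
```

View pics/c1.png

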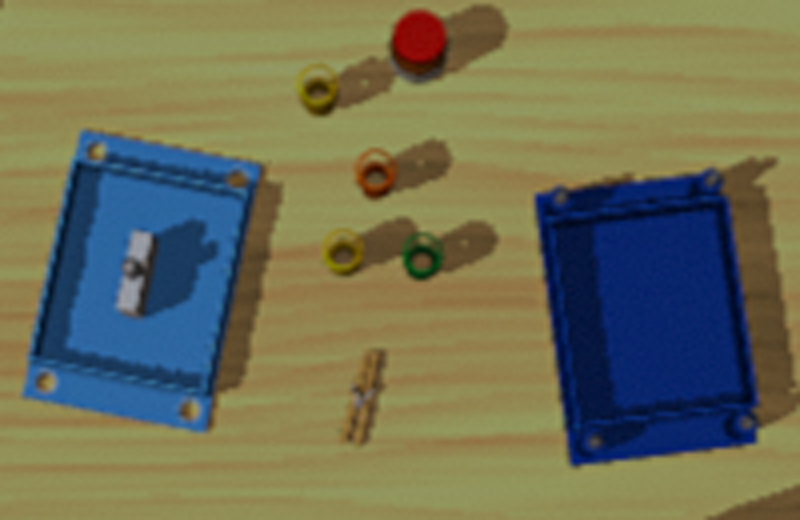

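```bash
python3 - <<'E'
from h import *
import pickle
im=pickle.load(open('top0.pkl','rb'))
px=lambda a:(np.array(a)+.5)/4-.5+[235,140]
o=np.array([(97,60,8),(97,-60,8),(-97,60,8),(-97,-60,8)])/1e3
co=np.array([(112.5,76,8),(112.5,-76,8),(-112.5,76,8),(-112.5,-76,8)])/1e3
uh=px([(97,151),(237,179),(46,381),(190,410)]);uc=px([(82,130),(266,166),(24,397),(210,432)])
print('upper',fitpose([(im,o,uh),(im,co,uc)],[.53,.19,-.2]), fitpose([(im,o,uh)],[.53,.19,-.2]))
o[:,2]=.08
print('lower',fitpose([(im,o,px([(560,196),(712,180),(595,441),(744,423)]))],[.5,-.22,.1]))
print('rib spig top',back(im,px([(136,268)]),.085))
print('knob',back(im,px([(376,172)]),.064),'others',back(im,px([(318,88),(343,251),(423,255)]),.064))
# reach: tool axes
from scipy.spatial.transform import Rotation as Ro
q=im['s']['ee_rot'];print(Ro.from_quat([q[1],q[2],q[3],q[0]]).as_matrix().round(4))
E
```

```text
upper (array([ 0.53044557,  0.1903817 , -0.20249241]), np.float64(0.39089453736873486)) (array([ 0.53073216,  0.19160952, -0.20345632]), np.float64(0.14218618974118913))
lower (array([ 0.49418428, -0.21482168,  0.10542264]), np.float64(0.3889086558928095))
rib spig top [[0.52964675 0.18784351 0.085     ]]
knob [[ 6.07676630e-01 -4.13167124e-04  6.40000000e-02]] others [[ 0.6765603   0.04539448  0.064     ]
 [ 0.5444409   0.02630923  0.064     ]
 [ 0.540606   -0.03692826  0.064     ]]
[[ 9.619e-01  2.733e-01 -3.000e-04]
 [ 2.733e-01 -9.619e-01  1.900e-03]
 [ 2.000e-04 -1.900e-03 -1.000e+00]]
```

```bash
cat >> h.py <<'E'
from scipy.spatial.transform import Rotation as Ro
def plan(x,y,z,yaw):
    s=manip.get_state(); q=s['ee_rot']; R=Ro.from_quat([q[1],q[2],q[3],q[0]]).as_matrix()
    d=R.T@(np.array([x,y,z])-s['position']); y0=np.arctan2(R[1,0],R[0,0])
    tw=-((yaw-y0+np.pi)%(2*np.pi)-np.pi)/np.pi
    print('moves',(d/.5).round(4),round(tw,4),'yaw',round(y0,4),'pos',s['position'].round(4),'F',s['contact_force'].round(1),'w',round(s['width'],4),'t',s['clock'])
E
python3 -c "
from h import *
plan(.53,.19,.2,-.2035)"
```

```text
moves [ 1.1234 -1.225   0.0912] 0.1529 yaw 0.2768 pos [ 0.1571 -0.5527  0.2446] F [ 0.1 -0.4  0.1] w 0.0854 t 0.15
```

Request:
step_arm(moves=[0.9, -0.98, 0, 0, -1, 0.9, -0.98, 0, 0, -1, 0.9, -0.98, 0, 0, -1, 0.9, -0.98, 0, 0, -1, 0.9, -0.98, 0, 0, -1])

```text
clock: 0.65
position: [0.2699, -0.3278, 0.2451]
ee_rot: [-0.0, 0.991, 0.137, 0.0]
contact_force: [1.0, 0.0, 0.5]
width: 0.0853
```

Request:
step_arm(moves=[0.8, -0.87, 0.05, 0, -1, 0.8, -0.87, 0.05, 0, -1, 0.8, -0.87, 0.05, 0, -1, 0.8, -0.87, 0.05, 0, -1, 0.8, -0.87, 0.05, 0, -1])

```text
clock: 1.15
position: [0.3822, -0.1048, 0.2348]
ee_rot: [0.0, 0.99, 0.138, 0.0]
contact_force: [0.7, -0.6, 0.0]
width: 0.0851
```

```bash
python3 -c "
from h import *
plan(.53,.19,.2,-.2035)"
```

```text
moves [ 0.4453 -0.4866  0.0694] 0.1528 yaw 0.2765 pos [ 0.3822 -0.1048  0.2348] F [ 0.7 -0.6  0. ] w 0.0851 t 1.15
```

Request:
step_arm(moves=[0.446, -0.487, 0.07, 0.153, -1, 0.446, -0.487, 0.07, 0.153, -1, 0.446, -0.487, 0.07, 0.153, -1, 0.446, -0.487, 0.07, 0.153, -1, 0.446, -0.487, 0.07, 0.153, -1])

```text
clock: 1.65
position: [0.4818, 0.0923, 0.2111]
ee_rot: [0.0, 0.995, -0.103, 0.0]
contact_force: [1.4, -0.6, -0.2]
width: 0.0855
```

```bash
python3 -c "
from h import *
plan(.53,.19,.2,-.2035)"
```

```text
moves [ 0.0544 -0.2111  0.0221] -0.0007 yaw -0.2056 pos [0.4818 0.0923 0.2111] F [ 1.4 -0.6 -0.2] w 0.0855 t 1.65
```

Request:
step_arm(moves=[0.054, -0.211, 0.022, 0, -1, 0.054, -0.211, 0.022, 0, -1, 0.054, -0.211, 0.022, 0, -1, 0.054, -0.211, 0.022, 0, -1])

```text
clock: 2.05
position: [0.5292, 0.1896, 0.1993]
ee_rot: [0.0, 0.995, -0.1, -0.001]
contact_force: [-0.2, 0.3, -0.2]
width: 0.0854
```

```bash
python3 -c "
from h import *
import pickle
plan(.53,.19,.2,-.2035)
im=grab('wrist','w1.png'); pickle.dump(im,open('w1.pkl','wb'))
c,s=np.cos(-.2035),np.sin(-.2035)
P=np.array([(97,60,8),(97,-60,8),(-97,60,8),(-97,-60,8),(0,0,90),(32,8,62),(-32,8,62),(32,-8,62),(-32,-8,62)])/1e3
print(proj(im,P@np.array([[c,-s,0],[s,c,0],[0,0,1]]).T+[.5305,.191,0]).round(1))
"
```

```text
moves [ 0.0013 -0.001  -0.0014] 0.0008 yaw -0.201 pos [0.5292 0.1896 0.1993] F [-0.2  0.3 -0.2] w 0.0854 t 2.05
[[254.6  74.5]
 [384.7  75.1]
 [264.3 264.3]
 [374.4 264.6]
 [319.  201.6]
 [309.4 153.9]
 [310.  227.2]
 [329.1 154. ]
 [328.3 227.2]]
```

View pics/w1.png

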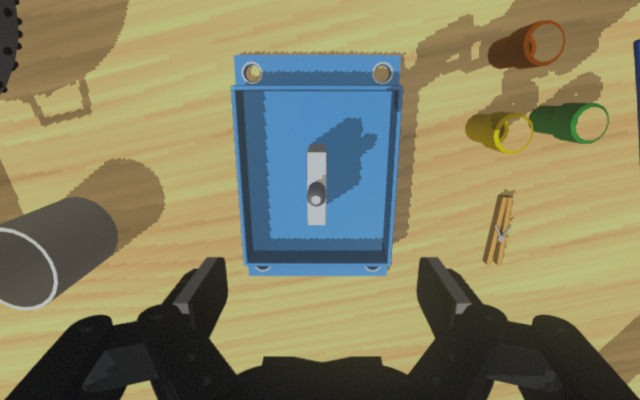

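Wrist view: holes at (253,73) and (382,73), spigot tip at (315,199), rib upright at x=307..327, about 2 px left of and 1.5 px above the prediction. Centre corrected to (0.532, 0.193). The orange knob (544,43) is confirmed beside yellow (513,132) and green (588,122).

```bash
python3 -c "
from h import *
plan(.532,.1927,.042,-.2035)"
```

```text
moves [ 0.0053 -0.0107  0.3152] 0.0003 yaw -0.2025 pos [0.5286 0.1882 0.1996] F [-0.5 -0.5 -0.5] w 0.0852 t 2.1
```

Request:
step_arm(moves=[0.004, -0.007, 0.1, 0, -1, 0.004, -0.007, 0.2, 0, -1, 0.004, -0.007, 0.28, 0, -1, 0.004, -0.007, 0.315, 0, -1, 0.004, -0.007, 0.315, 0, -1])

```text
clock: 2.6
position: [0.5289, 0.1888, 0.0405]
ee_rot: [0.001, 0.995, -0.103, -0.003]
contact_force: [-1.2, 0.6, 0.4]
width: 0.0853
```

Request:
step_arm(moves=[0, 0, 0, 0, 1, 0, 0, 0, 0, 1, 0, 0, 0, 0, 1, 0, 0, 0, 0, 1, 0, 0, 0, 0, 1], force=60)

```text
clock: 3.1
position: [0.5327, 0.1917, 0.0441]
ee_rot: [-0.001, 0.995, -0.102, 0.001]
contact_force: [1.4, -0.2, -1.1]
width: 0.0147
```

Request:
step_arm(moves=[0, 0, 0, 0, 1, 0, 0, 0, 0, 1, 0, 0, 0, 0, 1])

```text
clock: 3.4
position: [0.5327, 0.1917, 0.044]
ee_rot: [-0.0, 0.995, -0.102, 0.001]
contact_force: [0.1, 0.6, 5.4]
width: 0.0153
```

Request:
step_arm(moves=[0, 0, -0.03, 0, 1, 0, 0, -0.1, 0, 1, 0, 0, -0.18, 0, 1, 0, 0, -0.25, 0, 1, 0, 0, -0.3, 0, 1], force=80)

```text
clock: 3.9
position: [0.532, 0.1914, 0.1947]
ee_rot: [-0.0, 0.995, -0.102, 0.001]
contact_force: [1.4, -0.3, -4.0]
width: 0.0149
```

Request:
step_arm(moves=[0, 0, 0, 0, 1])

```text
clock: 4.0
position: [0.5338, 0.1918, 0.1961]
ee_rot: [-0.001, 0.995, -0.102, 0.003]
contact_force: [0.1, -0.2, -3.3]
width: 0.0149
```

```bash
python3 -c "
from h import *
import pickle
plan(.494,-.215,.19,.105)
im=grab('wrist','w2.png'); pickle.dump(im,open('w2.pkl','wb'))
"
```

```text
moves [0.0864 0.813  0.0105] -0.0982 yaw -0.2036 pos [0.5338 0.1918 0.1961] F [ 0.1 -0.2 -3.3] w 0.0149 t 4.0
```

View pics/w2.png

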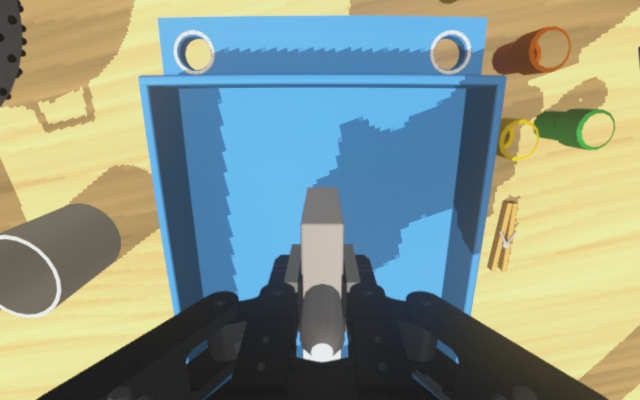

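Tier held level: front holes at (194,51) and (450,51), spigot (322,350), symmetric about cx. Now carry it over.

Request:
step_arm(moves=[0.086, 0.813, 0, -0.098, 1, 0.086, 0.813, 0, -0.098, 1, 0.086, 0.813, 0, -0.098, 1, 0.086, 0.813, 0, -0.098, 1, 0.086, 0.813, 0, -0.098, 1])

```text
clock: 4.55
position: [0.506, -0.0507, 0.19]
ee_rot: [-0.001, 0.999, 0.052, -0.003]
contact_force: [0.9, 1.2, -3.7]
width: 0.0147
```

```bash
python3 -c "
from h import *
import pickle
plan(.494,-.215,.195,.105)
im=pickle.load(open('w2.pkl','rb'))
T=im['T_tool_cam']; K_=K(im); D=np.array([im['k1'],0,0,0.])
for z in (.03,.034,.038):
  n=cv2.undistortPoints(np.array([[[194,51.]],[[450,51.]]]),K_,D).reshape(-1,2)
  d=np.c_[n,[1,1]]@T[:3,:3].T; c=T[:3,3]; print(z,(c+d*((z-c[2])/d[:,2])[:,None]).round(4))
"
```

```text
moves [-0.0583  0.3242 -0.0102] -0.0001 yaw 0.1047 pos [ 0.506  -0.0507  0.19  ] F [ 0.9  1.2 -3.7] w 0.0147 t 4.55
0.03 [[ 0.0965 -0.0575  0.03  ]
 [ 0.0967  0.0582  0.03  ]]
0.034 [[ 0.0971 -0.0589  0.034 ]
 [ 0.0973  0.0597  0.034 ]]
0.038 [[ 0.0977 -0.0604  0.038 ]
 [ 0.0978  0.0611  0.038 ]]
```

Request:
step_arm(moves=[-0.058, 0.324, 0, 0, 1, -0.058, 0.324, 0, 0, 1, -0.058, 0.324, 0.04, 0, 1, -0.058, 0.324, 0.05, 0, 1, -0.058, 0.324, 0.05, 0, 1])

```text
clock: 5.05
position: [0.4936, -0.2149, 0.1636]
ee_rot: [-0.002, 0.999, 0.05, -0.004]
contact_force: [-0.4, 0.9, -3.3]
width: 0.0148
```

Request:
step_arm(moves=[0, 0, 0, 0, 1])

```text
clock: 5.15
position: [0.4949, -0.2124, 0.1656]
ee_rot: [-0.002, 0.999, 0.051, -0.002]
contact_force: [1.0, 0.6, -3.5]
width: 0.0148
```

```bash
python3 -c "
from h import *
import pickle
plan(.494,-.215,.195,.105)
im=grab('wrist'); pickle.dump(im,open('w3.pkl','wb'))
sd=grab('side'); pickle.dump(sd,open('s3.pkl','wb'))
tp=grab('top'); pickle.dump(tp,open('t3.pkl','wb'))
a=cv2.resize(im['frame'][0:130,120:520],(800,260)); b=cv2.resize(sd['frame'][100:220,280:440],(400,300),interpolation=3)
c=cv2.resize(tp['frame'][160:280,330:490],(400,300),interpolation=3)
cv2.imwrite('pics/m3.png',np.vstack([a,np.hstack([b,c])]))
"
```

```text
moves [-0.0026  0.0048 -0.0588] -0.0007 yaw 0.1029 pos [ 0.4949 -0.2124  0.1656] F [ 1.   0.6 -3.5] w 0.0148 t 5.15
```

View pics/m3.png

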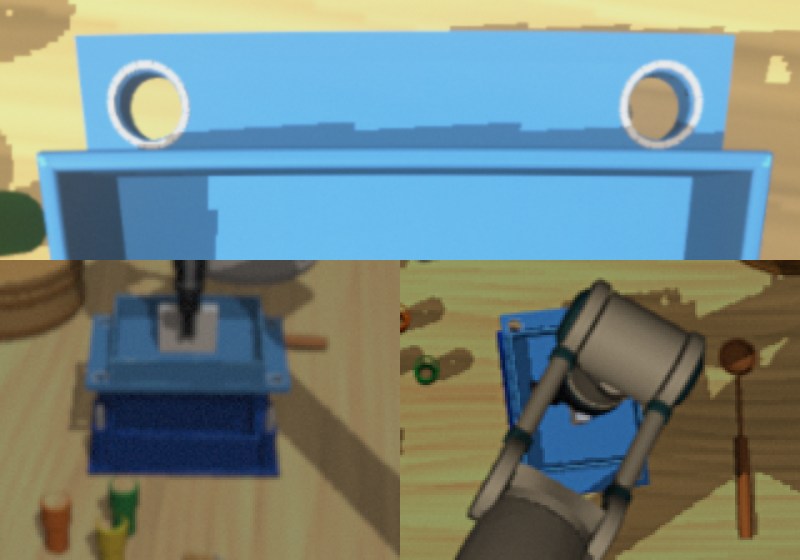

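Held tier covers the pins (the holes show only table beyond), so I go down until the underside is just above the pin tips, and look through the holes there.

Request:
step_arm(moves=[0, 0, 0.02, 0, 1, 0, 0, 0.04, 0, 1, 0, 0, 0.05, 0, 1, 0, 0, 0.05, 0, 1])

```text
clock: 5.7
position: [0.4955, -0.2128, 0.1416]
ee_rot: [-0.001, 0.999, 0.052, -0.001]
contact_force: [-0.1, 0.1, -3.7]
width: 0.0147
```

```bash
python3 -c "
from h import *
import pickle
plan(.494,-.215,.195,.105)
im=grab('wrist'); pickle.dump(im,open('w4.pkl','wb'))
f=im['frame']
cv2.imwrite('pics/m4.png',np.hstack([cv2.resize(f[20:90,160:230],(400,400),interpolation=3),cv2.resize(f[20:90,415:485],(400,400),interpolation=3)]))
"
```

```text
moves [-0.0037  0.0039 -0.1068] -0.0001 yaw 0.1045 pos [ 0.4955 -0.2128  0.1416] F [-0.1  0.1 -3.7] w 0.0147 t 5.7
```

View pics/m4.png

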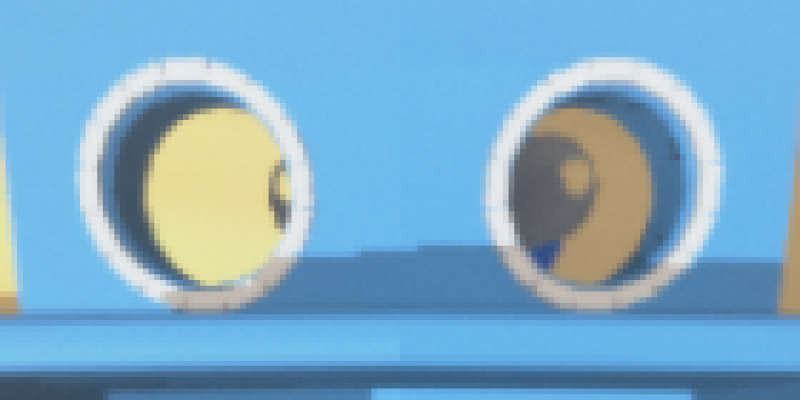

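```bash
python3 -c "
from h import *
import pickle
im=pickle.load(open('w4.pkl','rb'))
T=im['T_tool_cam']; K_=K(im); D=np.array([im['k1'],0,0,0.])
def tool(uv,z):
  n=cv2.undistortPoints(np.array(uv,float).reshape(-1,1,2),K_,D).reshape(-1,2)
  d=np.c_[n,np.ones(len(n))]@T[:3,:3].T; c=T[:3,3]; return (c+d*((z-c[2])/d[:,2])[:,None]).round(4)
px=lambda a,x0:[x0+a[0]*.175-.4,20+a[1]*.175-.4]
print(tool([px((196,186),160),px((203,184),415)],.0365))
for z in(.048,.051,.054): print(z,tool([px((285,185),160),px((177,178),415)],z))
"
```

```text
[[ 0.0969 -0.0599  0.0365]
 [ 0.0972  0.0607  0.0365]]
0.048 [[ 0.0984 -0.0562  0.048 ]
 [ 0.0992  0.0626  0.048 ]]
0.051 [[ 0.0988 -0.0571  0.051 ]
 [ 0.0997  0.0636  0.051 ]]
0.054 [[ 0.0992 -0.0581  0.054 ]
 [ 0.1001  0.0647  0.054 ]]
```

Crop: holes centred at (196,186) and (203,184); pin tips visible in them at (285,185) and (177,178). The tier needs about +2.2 mm x and +3 mm y in tool axes.

Request:
step_arm(moves=[0.0044, 0.006, 0, -0.001, 1, 0.0044, 0.006, 0.006, -0.001, 1, 0.0044, 0.006, 0.006, -0.001, 1])

```text
clock: 6.05
position: [0.4988, -0.2166, 0.1397]
ee_rot: [-0.0, 0.999, 0.053, -0.0]
contact_force: [0.0, 0.7, -4.3]
width: 0.0148
```

```bash
python3 -c "
from h import *
import pickle
plan(.494,-.215,.195,.105)
im=grab('wrist'); pickle.dump(im,open('w5.pkl','wb'))
f=im['frame']
cv2.imwrite('pics/m5.png',np.hstack([cv2.resize(f[20:90,160:230],(400,400),interpolation=3),cv2.resize(f[20:90,415:485],(400,400),interpolation=3)]))
"
```

```text
moves [-0.0092 -0.0041 -0.1106] 0.0006 yaw 0.1069 pos [ 0.4988 -0.2166  0.1397] F [ 0.   0.7 -4.3] w 0.0148 t 6.05
```

View pics/m5.png

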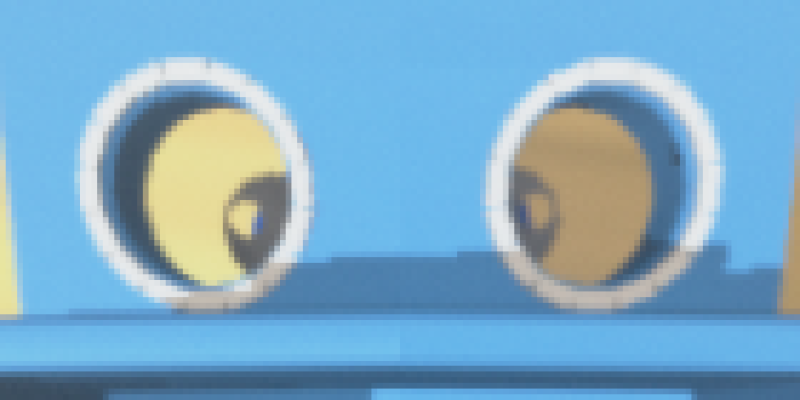

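```bash
python3 -c "
from h import *
import pickle
im=pickle.load(open('w5.pkl','rb'))
T=im['T_tool_cam']; K_=K(im); D=np.array([im['k1'],0,0,0.])
def tool(uv,z):
  n=cv2.undistortPoints(np.array(uv,float).reshape(-1,1,2),K_,D).reshape(-1,2)
  d=np.c_[n,np.ones(len(n))]@T[:3,:3].T; c=T[:3,3]; return (c+d*((z-c[2])/d[:,2])[:,None]).round(4)
px=lambda a,x0:[x0+a[0]*.175-.4,20+a[1]*.175-.4]
for z in(.0445,.0475,.0505): print(z,tool([px((242,219),160),px((140,212),415)],z))
"
```

```text
0.0445 [[ 0.0952 -0.059   0.0445]
 [ 0.0959  0.0583  0.0445]]
0.0475 [[ 0.0956 -0.0601  0.0475]
 [ 0.0963  0.0593  0.0475]]
0.0505 [[ 0.096  -0.0611  0.0505]
 [ 0.0967  0.0604  0.0505]]
```

Request:
step_arm(moves=[-0.0016, -0.0014, 0, 0, 1, -0.0016, -0.0014, 0.01, 0, 1, -0.0016, -0.0014, 0.02, 0, 1, -0.0016, -0.0014, 0.03, 0, 1, -0.0016, -0.0014, 0.03, 0, 1])

```text
clock: 6.6
position: [0.4972, -0.2154, 0.1238]
ee_rot: [-0.001, 0.999, 0.054, -0.001]
contact_force: [-0.6, -0.5, -3.9]
width: 0.0149
```

Request:
step_arm(moves=[0, 0, 0.01, 0, 1, 0, 0, 0.02, 0, 1, 0, 0, 0.03, 0, 1, 0, 0, 0.03, 0, 1])

```text
clock: 7.0
position: [0.4973, -0.2154, 0.1089]
ee_rot: [-0.0, 0.999, 0.054, -0.001]
contact_force: [-0.2, 0.0, -2.5]
width: 0.0146
```

Request:
step_arm(moves=[0, 0, 0.003, 0, 1, 0, 0, 0.006, 0, 1, 0, 0, 0.008, 0, 1, 0, 0, 0.008, 0, 1])

```text
clock: 7.4
position: [0.4979, -0.2158, 0.1058]
ee_rot: [0.0, 0.999, 0.054, -0.0]
contact_force: [-0.4, 0.6, -3.4]
width: 0.0151
```

Request:
step_arm(moves=[0, 0, 0.002, 0, 1, 0, 0, 0.004, 0, 1, 0, 0, 0.004, 0, 1])

```text
clock: 7.7
position: [0.498, -0.2158, 0.1041]
ee_rot: [0.0, 0.999, 0.054, 0.0]
contact_force: [-0.9, -0.3, -2.1]
width: 0.0151
```

Request:
step_arm(moves=[0, 0, 0.002, 0, 1, 0, 0, 0.004, 0, 1, 0, 0, 0.004, 0, 1])

```text
clock: 8.0
position: [0.498, -0.2159, 0.104]
ee_rot: [0.0, 0.999, 0.054, 0.001]
contact_force: [-3.3, 2.4, 11.2]
width: 0.0145
```

Request:
step_arm(moves=[0, 0, -0.003, 0, -1, 0, 0, -0.003, 0, -1, 0, 0, -0.003, 0, -1, 0, 0, -0.003, 0, -1, 0, 0, -0.003, 0, -1])

```text
clock: 8.5
position: [0.4979, -0.2158, 0.1032]
ee_rot: [-0.0, 0.999, 0.054, -0.0]
contact_force: [0.1, -0.4, 0.0]
width: 0.0849
```

Request:
step_arm(moves=[0, 0, -0.05, 0, -1, 0, 0, -0.12, 0, -1, 0, 0, -0.2, 0, -1, 0, 0, -0.28, 0, -1, 0, 0, -0.28, 0, -1])

```text
clock: 9.0
position: [0.5009, -0.2175, 0.2493]
ee_rot: [0.003, 0.999, 0.054, 0.005]
contact_force: [1.1, -0.3, 0.7]
width: 0.0856
```

```bash
python3 -c "
from h import *
import pickle
plan(.608,-.0004,.245,.105)
im=grab('wrist'); pickle.dump(im,open('w6.pkl','wb'))
sd=grab('side'); pickle.dump(sd,open('s6.pkl','wb'))
cv2.imwrite('pics/m6.png',np.vstack([im['frame'][:, :],cv2.resize(sd['frame'][110:200,300:460],(640,360),interpolation=3)[:200+160]])[:760])
cv2.imwrite('pics/m6.png',np.hstack([cv2.resize(im['frame'],(480,300)),cv2.resize(sd['frame'][125:200,310:390],(320,300),interpolation=3)]))
"
```

```text
moves [ 0.2594 -0.4088  0.008 ] 0.0007 yaw 0.1073 pos [ 0.5009 -0.2175  0.2493] F [ 1.1 -0.3  0.7] w 0.0856 t 9.0
```

View pics/m6.png

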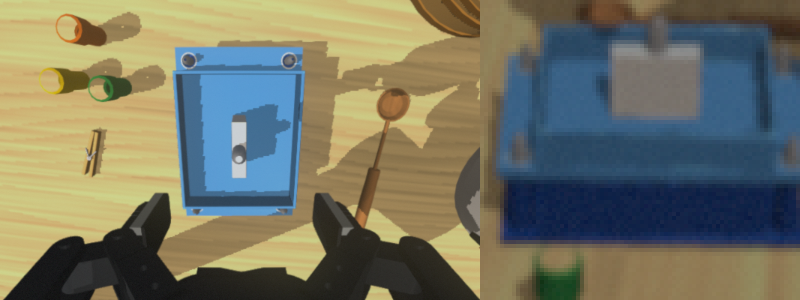

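Seated: four pins show through their holes (wrist view (189,60),(289,60),(196,211),(287,211)), rim flat in the side crop. Next the orange knob, at (70,28) in that view.

Request:
step_arm(moves=[0.259, -0.409, 0, 0, -1, 0.259, -0.409, 0, 0, -1, 0.259, -0.409, 0, 0, -1, 0.259, -0.409, 0.05, 0, -1, 0.259, -0.409, 0.09, 0, -1])

```text
clock: 9.6
position: [0.6049, 0.0007, 0.2006]
ee_rot: [0.0, 0.999, 0.054, 0.001]
contact_force: [-0.5, -1.4, 0.8]
width: 0.0849
```

Request:
step_arm(moves=[0, 0, 0, 0, -1, 0, 0, 0, 0, -1])

```text
clock: 9.8
position: [0.6018, -0.0008, 0.1979]
ee_rot: [-0.0, 0.998, 0.055, -0.003]
contact_force: [0.1, 0.9, 0.6]
width: 0.0851
```

```bash
python3 -c "
from h import *
import pickle
plan(.608,-.0004,.0455,.105)
im=grab('wrist'); pickle.dump(im,open('w7.pkl','wb'))
cv2.imwrite('pics/m7.png',im['frame'])
print(proj(im,[[.608,-.0004,.0],[.608,-.0004,.066]]))
# rotation-fixed check of the tier from the previous picture
T=im['T_tool_cam']; K_=K(im); D=np.array([im['k1'],0,0,0.])
h=cv2.cvtColor(im['frame'],cv2.COLOR_BGR2HSV)
m=((h[...,0]>3)&(h[...,0]<14)&(h[...,1]>170)&(h[...,2]>60)).astype(np.uint8)
n,l,st,ce=cv2.connectedComponentsWithStats(m)
for i in range(1,n):
  if st[i,4]>60: print(st[i],ce[i])
"
```

```text
moves [0.0143 0.0006 0.3047] 0.0014 yaw 0.1094 pos [ 0.6018 -0.0008  0.1979] F [0.1 0.9 0.6] w 0.0851 t 9.8
[[321.55310531 169.89334519]
 [321.55359376 186.51413208]]
[ 355   13   63   65 1629] [385.36771025  46.24186618]
[308 161  32  40 318] [325.29559748 175.9245283 ]
```

View pics/m7.png

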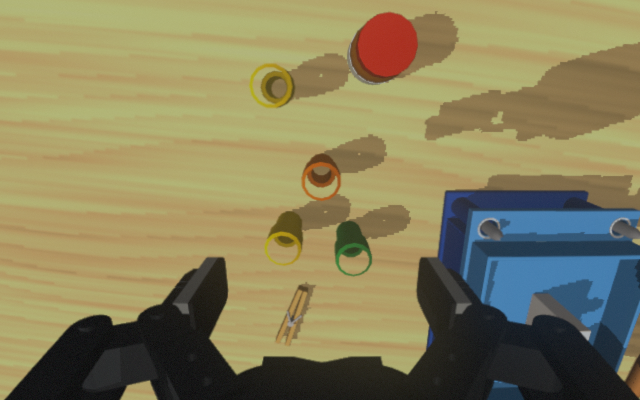

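Orange rim at (321,182), radius 19 px, about 4.5 px above the prediction, so it lies about 11 mm ahead in tool x. Go down to just above it and re-measure.

Request:
step_arm(moves=[0.021, 0, 0.05, 0, -1, 0.021, 0, 0.12, 0, -1, 0.021, 0, 0.18, 0, -1, 0.021, 0, 0.21, 0, -1, 0.021, 0, 0.21, 0, -1])

```text
clock: 10.35
position: [0.6116, -0.0022, 0.0939]
ee_rot: [-0.0, 0.999, 0.052, -0.002]
contact_force: [0.2, -0.1, 0.9]
width: 0.0855
```

```bash
python3 -c "
from h import *
import pickle
plan(.612,-.0004,.0455,.105)
im=grab('wrist'); pickle.dump(im,open('w8.pkl','wb'))
T=im['T_tool_cam']; K_=K(im); D=np.array([im['k1'],0,0,0.])
h=cv2.cvtColor(im['frame'],cv2.COLOR_BGR2HSV)
m=((h[...,0]>3)&(h[...,0]<16)&(h[...,1]>150)&(h[...,2]>60)).astype(np.uint8)
n,l,st,ce=cv2.connectedComponentsWithStats(m)
for i in range(1,n):
  if st[i,4]>60: print(st[i],ce[i])
c=T[:3,3];zt=im['s']['position'][2]-.065
for uv in [(321,240),(321,260),(321,280),(321,300)]:
  n_=cv2.undistortPoints(np.array([[uv]],float),K_,D).reshape(2); d=T[:3,:3]@[*n_,1]; print(uv,c+d*(zt-c[2])/d[2])
cv2.imwrite('pics/m8.png',im['frame'][120:400,160:480])
"
```

```text
moves [ 0.0016 -0.0035  0.0967] -0.0001 yaw 0.1048 pos [ 0.6116 -0.0022  0.0939] F [ 0.2 -0.1  0.9] w 0.0855 t 10.35
[ 361    0  118   91 1799] [388.97053919  57.24291273]
[ 286  191   61   84 2439] [316.92537925 226.01558016]
(321, 240) [ 4.67935152e-03 -2.73990546e-05  2.88679275e-02]
(321, 260) [-6.91926370e-03 -2.14432205e-05  2.88679275e-02]
(321, 280) [-1.90208335e-02 -1.53733858e-05  2.88679275e-02]
(321, 300) [-3.16721231e-02 -9.17721775e-06  2.88679275e-02]
```

View pics/m8.png

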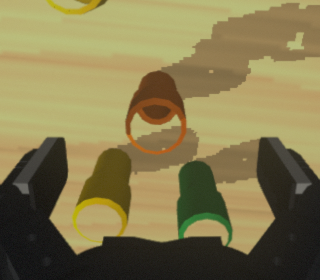

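Crop: the orange rim is centred at (156,126) in the crop, i.e. (316,246) full frame; green and yellow lie well behind the jaws. Correct by +1.3 mm x and -3 mm y, go down and grip.

Request:
step_arm(moves=[0.0026, -0.006, 0, 0, -1, 0.0026, -0.006, 0.03, 0, -1, 0.0026, -0.006, 0.06, 0, -1, 0.0026, -0.006, 0.096, 0, -1, 0.0026, -0.006, 0.096, 0, -1])

```text
clock: 10.9
position: [0.6141, 0.0025, 0.0474]
ee_rot: [-0.0, 0.999, 0.053, -0.001]
contact_force: [-1.7, -0.7, 0.1]
width: 0.0856
```

Request:
step_arm(moves=[0, 0, 0, 0, 1, 0, 0, 0, 0, 1, 0, 0, 0, 0, 1, 0, 0, 0, 0, 1, 0, 0, 0, 0, 1], force=40)

```text
clock: 11.4
position: [0.6154, 0.0026, 0.0489]
ee_rot: [0.0, 0.999, 0.054, 0.001]
contact_force: [-0.4, -0.1, 5.9]
width: 0.0319
```

Request:
step_arm(moves=[0, 0, 0, 0, 1, 0, 0, -0.03, 0, 1, 0, 0, -0.12, 0, 1, 0, 0, -0.2, 0, 1, 0, 0, -0.28, 0, 1])

```text
clock: 11.9
position: [0.6143, 0.0027, 0.1889]
ee_rot: [-0.0, 0.999, 0.054, -0.0]
contact_force: [1.4, 0.4, -0.6]
width: 0.0318
```

Request:
step_arm(moves=[0, 0, -0.09, 0, 1, 0, 0, -0.09, 0, 1, 0, 0, -0.09, 0, 1])

```text
clock: 12.2
position: [0.615, 0.0026, 0.2339]
ee_rot: [0.0, 0.999, 0.054, 0.001]
contact_force: [0.4, -0.4, -1.0]
width: 0.0317
```

```bash
python3 -c "
from h import *
import pickle
plan(.4983,-.2161,.22,.106)
im=grab('wrist','w9.png'); pickle.dump(im,open('w9.pkl','wb'))
T=im['T_tool_cam']; K_=K(im); D=np.array([im['k1'],0,0,0.])
h=cv2.cvtColor(im['frame'],cv2.COLOR_BGR2HSV)
m=((h[...,0]>3)&(h[...,0]<16)&(h[...,1]>150)&(h[...,2]>60)).astype(np.uint8)
n,l,st,ce=cv2.connectedComponentsWithStats(m)
for i in range(1,n):
  if st[i,4]>60: print(st[i],ce[i])
zt=-.0195
P=np.array([(T[:3,:3].T@(np.array([x,y,zt])-T[:3,3])) for x,y in [(0,0),(.0165,0),(-.0165,0),(0,.0165),(0,-.0165)]])
print(cv2.projectPoints(P,np.zeros(3),np.zeros(3),K_,D)[0].reshape(-1,2).round(1))
"
```

```text
moves [-0.2789  0.4099  0.0274] 0.0004 yaw 0.1072 pos [0.615  0.0026 0.2339] F [ 0.4 -0.4 -1. ] w 0.0317 t 12.2
[ 349   44   57   56 2181] [376.99082989  72.05685465]
[ 282  220   81  118 4329] [322.56895357 266.999076  ]
[600 362  26  36 384] [612.80729167 379.45052083]
[[320.9 301.7]
 [320.9 263.5]
 [320.9 336.8]
 [363.5 301.7]
 [278.3 301.6]]
```

```bash
python3 -c "
from h import *
import pickle
im=pickle.load(open('w9.pkl','rb'));T=im['T_tool_cam']; K_=K(im); D=np.array([im['k1'],0,0,0.])
a=np.linspace(0,2*np.pi,60)
for zt in(-.0195,-.0175,-.0155):
 for xo in (0,-.002):
  P=np.c_[.0165*np.cos(a)+xo,.0165*np.sin(a),0*a+zt]
  u=cv2.projectPoints((P-T[:3,3])@T[:3,:3],np.zeros(3),np.zeros(3),K_,D)[0].reshape(-1,2)
  print(zt,xo,u.min(0).round(1),u.max(0).round(1))
cv2.imwrite('pics/x.png',im['frame'][210:350,260:390])
h=cv2.cvtColor(im['frame'],cv2.COLOR_BGR2HSV)
m=((h[...,0]>3)&(h[...,0]<16)&(h[...,1]>150)&(h[...,2]>60))
for r in range(220,342,6): print(r,''.join('#' if v else '.' for v in m[r,276:370:2]))
"
```

```text
-0.0195 0 [278.3 263.5] [363.5 336.8]
-0.0195 -0.002 [278.5 268.3] [363.3 340.9]
-0.0175 0 [279. 261.] [362.9 333.5]
-0.0175 -0.002 [279.2 265.7] [362.7 337.5]
-0.0155 0 [279.6 258.6] [362.3 330.2]
-0.0155 -0.002 [279.8 263.3] [362.1 334.2]
220 ......................####.....................
226 ...............#################...............
232 ..............####################.............
238 .............######################............
244 ............#######################............
250 ...........#########################...........
256 .........#############################.........
262 ........################################.......
268 ......###################################......
274 ......###################################......
280 .....#####################################.....
286 ....#######......##############....#######.....
292 ....####..............................#####....
298 ...####.................................####...
304 ...###..................................###....
310 ....###.................................###....
316 .....##................................###.....
322 .......#.#...........................###.......
328 ..........###.....................##...........
334 ...............######.....######...............
340 ...............................................
```

Request:
step_arm(moves=[-0.276, 0.4085, 0, 0, 1, -0.276, 0.4085, 0, 0, 1, -0.276, 0.4085, 0, 0, 1, -0.276, 0.4085, 0, 0, 1, -0.276, 0.4085, 0, 0, 1])

```text
clock: 12.75
position: [0.4969, -0.2162, 0.2304]
ee_rot: [-0.001, 0.999, 0.054, -0.002]
contact_force: [1.3, -1.3, 0.0]
width: 0.0319
```

Request:
step_arm(moves=[0, 0, 0.03, 0, 1, 0, 0, 0.03, 0, 1, 0, 0, 0.03, 0, 1, 0, 0, 0.03, 0, 1])

```text
clock: 13.15
position: [0.4996, -0.2143, 0.2174]
ee_rot: [-0.0, 0.999, 0.054, -0.0]
contact_force: [0.7, 0.6, -0.0]
width: 0.032
```

```bash
python3 -c "
from h import *
import pickle
plan(.4997,-.2154,.2125,.106)
im=grab('wrist','w10.png'); pickle.dump(im,open('w10.pkl','wb'))
sd=grab('side'); pickle.dump(sd,open('s10.pkl','wb'))
# pins front tips in the tool frame via image template: print predicted pixel of tier features for lower tier at (.4983,-.2161)
c,s=np.cos(.106),np.sin(.106)
P=np.array([(97,60,90),(97,-60,90),(85,73,98),(85,-73,98),(112.5,76,68),(112.5,-76,68)])/1e3
print(proj(im,P@np.array([[c,-s,0],[s,c,0],[0,0,1]]).T+[.4983,-.2161,0]).round(1))
cv2.imwrite('pics/m10.png',np.hstack([cv2.resize(im['frame'][0:360,120:520],(480,432)),cv2.resize(sd['frame'][100:190,310:375],(312,432),interpolation=3)]))
"
```

```text
moves [-0.0001  0.0022  0.0099] 0.0008 yaw 0.1085 pos [ 0.4996 -0.2143  0.2174] F [ 0.7  0.6 -0. ] w 0.032 t 13.15
[[242.5  71.4]
 [405.3  72.1]
 [223.1  88.1]
 [424.7  88.9]
 [227.7  53.2]
 [419.9  54. ]]
```

View pics/m10.png

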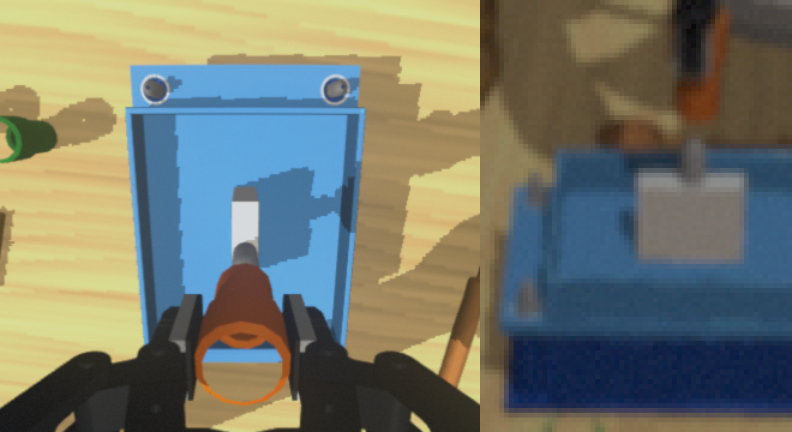

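Wrist crop: rib centre column 245, spigot 246, knob sleeve 246, head 243; pins (158,89) and (336,89). The side crop shows the sleeve just above the spigot. Correct by -1.2 mm x and +1.5 mm y, then lower.

Request:
step_arm(moves=[-0.0024, 0.003, 0, 0, 1, -0.0024, 0.003, 0.02, 0, 1, -0.0024, 0.003, 0.04, 0, 1, -0.0024, 0.003, 0.05, 0, 1, -0.0024, 0.003, 0.05, 0, 1])

```text
clock: 13.75
position: [0.4981, -0.2163, 0.1917]
ee_rot: [-0.001, 0.999, 0.054, -0.0]
contact_force: [0.8, 1.0, -1.4]
width: 0.032
```

Request:
step_arm(moves=[0, 0, 0.006, 0, 1, 0, 0, 0.012, 0, 1, 0, 0, 0.012, 0, 1])

```text
clock: 14.05
position: [0.4983, -0.2168, 0.1865]
ee_rot: [-0.0, 0.999, 0.054, -0.0]
contact_force: [1.8, 0.8, -1.5]
width: 0.0318
```

Request:
step_arm(moves=[0, 0, 0.006, 0, 1, 0, 0, 0.012, 0, 1, 0, 0, 0.012, 0, 1])

```text
clock: 14.35
position: [0.4981, -0.2168, 0.1804]
ee_rot: [-0.0, 0.999, 0.054, -0.0]
contact_force: [0.6, 0.8, -0.9]
width: 0.0319
```

Request:
step_arm(moves=[0, 0, 0.006, 0, 1, 0, 0, 0.01, 0, 1, 0, 0, 0.01, 0, 1])

```text
clock: 14.65
position: [0.4982, -0.2168, 0.1755]
ee_rot: [-0.0, 0.999, 0.054, -0.0]
contact_force: [0.2, 0.8, -0.7]
width: 0.0316
```

Request:
step_arm(moves=[0, 0, 0.004, 0, 1, 0, 0, 0.008, 0, 1, 0, 0, 0.008, 0, 1])

```text
clock: 14.95
position: [0.4982, -0.2168, 0.1715]
ee_rot: [-0.0, 0.999, 0.054, -0.0]
contact_force: [0.4, 1.3, -1.5]
width: 0.032
```

Request:
step_arm(moves=[0, 0, 0.002, 0, 1, 0, 0, 0.004, 0, 1, 0, 0, 0.004, 0, 1])

```text
clock: 15.25
position: [0.4984, -0.2169, 0.1708]
ee_rot: [0.0, 0.999, 0.054, 0.0]
contact_force: [-0.6, 1.2, 5.6]
width: 0.0318
```

Request:
step_arm(moves=[0, 0, 0.002, 0, 1, 0, 0, 0.003, 0, 1, 0, 0, 0.003, 0, 1])

```text
clock: 15.55
position: [0.4985, -0.2169, 0.1707]
ee_rot: [0.001, 0.999, 0.054, 0.001]
contact_force: [-1.7, 2.4, 12.5]
width: 0.0319
```

Firm stop at the expected height. Release and retreat.

Request:
step_arm(moves=[0, 0, -0.004, 0, -1, 0, 0, -0.004, 0, -1, 0, 0, -0.004, 0, -1, 0, 0, -0.004, 0, -1, 0, 0, -0.004, 0, -1])

```text
clock: 16.05
position: [0.4981, -0.2168, 0.17]
ee_rot: [-0.0, 0.999, 0.054, -0.0]
contact_force: [-0.6, -0.5, 0.4]
width: 0.0852
```

Request:
step_arm(moves=[0, 0, -0.03, 0, -1, 0, 0, -0.1, 0, -1, 0, 0, -0.18, 0, -1, 0, 0, -0.2, 0, -1, 0, 0, -0.2, 0, -1])

```text
clock: 16.55
position: [0.4992, -0.2174, 0.2721]
ee_rot: [0.001, 0.999, 0.054, 0.002]
contact_force: [0.1, -0.5, -0.0]
width: 0.0857
```

Request:
step_arm(moves=[-0.2, 0, 0, 0, -1, -0.2, 0, 0, 0, -1, -0.2, 0, 0, 0, -1, -0.2, 0, 0, 0, -1])

```text
clock: 16.95
position: [0.3977, -0.2271, 0.269]
ee_rot: [-0.001, 0.999, 0.053, -0.001]
contact_force: [0.8, 0.7, 0.9]
width: 0.0855
```

```bash
python3 -c "
from h import *
import pickle
plan(.498,-.216,.27,.106)
w0=pickle.load(open('s10.pkl','rb'))
for n in ('side','wrist'):
  im=grab(n,n+'f.png')
  h=cv2.cvtColor(im['frame'],cv2.COLOR_BGR2HSV)
  m=((h[...,0]>3)&(h[...,0]<14)&(h[...,1]>170)&(h[...,2]>60)).astype(np.uint8)
  k,l,st,ce=cv2.connectedComponentsWithStats(m)
  print(n,[(st[i].tolist(),ce[i].round(1)) for i in range(1,k) if st[i,4]>60])
  print('pred bottom, top home',proj(im,[[.4983,-.2161,.122],[.4983,-.2161,.188]]).round(1))
"
```

```text
moves [ 0.2019 -0.001  -0.0022] -0.0002 yaw 0.1054 pos [ 0.3977 -0.2271  0.269 ] F [0.8 0.7 0.9] w 0.0855 t 16.95
side [([351, 118, 10, 20, 146], array([355.2, 127.3])), ([260, 187, 14, 10, 76], array([267. , 191.8]))]
pred bottom, top home [[353.  137.2]
 [353.6 117.1]]
wrist [([299, 35, 51, 56, 434], array([323.9,  67.5]))]
pred bottom, top home [[320.7  67.3]
 [320.3  56.3]]
```

```bash
python3 -c "
from rig import job
print(job.sign_off())"
```

```text
the job is handed in; nothing more can be done
None
```

The upper tier is seated on the lower tier, and the orange carry knob is pushed down onto the spigot. I handed the job in at about 17 s, with the gripper open and clear of everything.

- **Upper tier:** I gripped it by the white rib, lined it up by looking at the front pin tips through the holes, and lowered it. It met a firm stop at the expected height, with the underside at about 60 mm. Afterwards the pins showed in all four holes.
- **Knob:** It met a firm stop of about 12 N with the gripper at 171 mm; I expected 169 to 171 mm. In the last side picture the orange spans rows 118–138, against 117–137 predicted for fully home.
- **Disagreements:** The top camera's first estimates of the lower tier and knob were about 3–4 mm off in x, which I corrected from the wrist camera. My 12 picture views were used up by then, so the final check is from measured pixels. In that check the orange patch sat 2–3 px to one side of its predicted column in both cameras, in the colour mask. I did not re-check the bystanders after the last move, though the force readings never showed an unexpected contact.

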